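Snap the blue lid onto the food tub

ROBOT

A 6-joint arm with a two-finger parallel gripper is mounted at the origin on the work surface. World frame = base frame: x ahead of the robot, y to its left, z up, the work surface at z = 0. Lengths are in m, angles in rad, forces in N, time in s.
With the tool pointing down it reaches from about 0.35 to 0.875 m from the base axis. Payload 4.2 kg.
Tool frame: the origin (TCP) lies on the front face of the gripper's body, between the roots of the fingers; the fingertips stand 70 mm ahead of it and the grasp point (between the pads) lies 51 mm ahead of it; z points along the fingers, y is the line along which they close (so a half turn about z gives the same grasp; the last joint's range is limited). The gripper opens to 87 mm and grips with 3 to 60 N. Pads are 19 mm wide; open, the fingers measure 117 mm over their backs; the gripper's body (75 mm by 190 mm) begins 51 mm behind the grasp point.
Start: joints at [-0.854, 0.385, 0.008, 0, -1.194, -0.259], TCP at [0.276, -0.561, 0.292] pointing down, gripper open.
Joint ranges: [-3.14, 3.14], [-1.21, 2.06], [-1.07, 1.41], [-3.16, 2.05], [-2.99, -0.16], [-3.1, 3.1]. Speed limits (rad/s): [2.79, 2.79, 3.14, 3.14, 3.14, 3.14].

INTERFACE

Orientations are given as a unit quaternion [x, y, z, w].
In Python, from station import ctrl, imaging, close_job gives the robot as it stands. The module is installed in compiled form; this text tells all that it offers.
- The arm moves only by the shell command python3 -m pendant 'ROWS' [FORCE]. ROWS is JSON, a list of rows, each a list of 3 entries, a list of its own where there are three numbers: the shift along the tool's x, y, z as a fraction of full scale, then the turn about the tool's z as a fraction of full scale, then the opening, from -1 (shut) to 1 (fully open), so that 0 is half open. In form: [[[tx, ty, tz], twist, fingers], ...]. A call has 1 to 12 rows; each row shifts and turns the commanded pose from where the row before left it, along the tool's axes as they then stand; what a row does not reach is not made up. Full scale, the value 1, is 30 cm for a shift and 0.15 rad for a turn. A row lasts 1/8 s, in which the tool goes at most 62.5 mm and 10.7 degrees, less where a joint would pass 70% of its speed; a pose out of reach is approached as far as the arm can. A call with a number of a shift or a turn outside -1 to 1 is refused whole. A call with a gripper value outside its range is refused whole. The fingers move at their own pace and stop on an object; FORCE is the grip in N (left out, the last holds). Time passes only in rows, so rows that do not move let the fingers close. It gives the time, the measured TCP pose, the force, the opening and the grip force at its end, in the units of the state.
- ctrl.get_state(): the state, without advancing time (a new reading comes with each control period).
- imaging.get_image(name): name is "scene" or "side" or "wrist"; returns (picture, depth): 420x560x3 uint8, red, green, blue; 420x560 float32, m along the optical axis (not along the pixel's ray), 0 where there is no reading.
- imaging.calibration(name): a dict with "vfov" (degrees; the focal length in pixels is half the picture's height over the tangent of half this angle, whatever the lens; pixels are square), "cx", "cy" (the principal point, pixels), "R" (3x3) and "t" (3): a world point X has camera coordinates R X + t. Camera axes: x right, y down, z forward; pixel columns grow to the right and rows downward; lengths in m; the calibration is good to about 2 mm. A picture is of the moment at which its call begins: read the wrist's pose just before it. calibration takes no time and is no camera call; for the wrist camera it gives the pose at the moment of the call.
- close_job(): hands the job in; it is judged then, once.
The state is a dict: "t": time; "q": joint angles; "qvel": joint speeds; "joint_torque": joint torques, N m; "eef_pos": TCP position; "tcp_rot": TCP orientation; "wrist_force": force on the tool from outside, world axes, zero at the start; "torque": the same for the moment, N m; "opening": finger opening in m; "gripper_force": force on a finger pad.
Only numpy, scipy, OpenCV 4.12 (cv2) and the standard library are available. Lean on these libraries where they do the work, as an engineer would, in place of code of your own. Each camera call takes 0.05 s, during which the arm holds its last target. There are 200 camera calls.

TASK

Take the blue lid by its knob, set it on the open tub with the blue band and push it straight down until it snaps home, flush on the rim all round. Once it has snapped, stop pushing and let go, without leaning hard on it. Leave the red and white lids where they are.

Things in the scene. Friction and masses are not known exactly. Their poses are not given: they have to be found in the camera images.
- lid_blue: Loose blue lid, 0.12 kg, lying plug-down. Origin: centre of the plug's underside, z up. Round about z: tapered plug, 56 mm wide at the bottom, 80 mm at its bead 15 mm up, 68 mm neck above; flange 116 mm wide, z 28 to 34 mm; knob 30 mm wide, z 34 to 64 mm, gripped from above. Fully home on the tub its flange lies on the rim: lid origin 72 mm above the tub's.
- lid_red: Red lid, same shape and size as the blue one, origin likewise. A bystander.
- lid_white: White lid, same shape and size as the blue one, origin likewise. A bystander.
- tub: Open cream tub, broad blue band, fixed, 100 mm tall, 124 mm wide at its rigid rim (the shut tub with a red band is a bystander). Origin: centre of underside. Mouth 100 mm wide; four sprung noses in it centre the lid (up to 5 mm off). The flange rests about 15 mm above the rim at first touch; pushing peaks at about 8 N with it 8 mm above, then the lid snaps down to the rim, which stops it hard.
Mind the look-alikes: they are no part of the job. Several things have the shape of the lid_blue; the one meant has the colours described above.

How it is judged:
By the outcome, as a careful person would: the job done as asked, in the order asked, and still so for the second after the job is handed in, with the robot touching nothing.
It also fails if it takes over 42 s, if anything falls off the work surface, if the arm or the gripper's body presses on something with over 40 N, if the wrist force passes 120 N, or if a joint passes its speed limit or range.

## Working session

There is one attempt and no reset: what is moved stays moved. The work goes in short steps, Python scripts to look and compute and a shell command to move; the robot and the scene stay as the last step left them, time stands still between calls to the robot, and variables do not carry over. Pictures are saved under pics/ and viewed, at most 10 in all, crops included, and the job is handed in when it is done.

```bash
mkdir -p pics; cat > h.py <<'E'
from station import ctrl, imaging, close_job
import numpy as np, cv2
def shot(name,tag):
    c=imaging.calibration(name); im,d=imaging.get_image(name)
    np.savez(tag+'.npz',im=im,d=d,R=c['R'],t=c['t'],k=[210/np.tan(np.radians(c['vfov'])/2),c['cx'],c['cy']])
    cv2.imwrite(f'pics/{tag}.png',im[:,:,::-1]); return im,d
def world(tag):
    a=np.load(tag+'.npz'); f,cx,cy=a['k']; d=a['d']
    v,u=np.mgrid[:420,:560]
    P=np.stack([(u-cx)/f*d,(v-cy)/f*d,d],-1)
    return (P-a['t'])@a['R'], a['im'], d
E
python3 - <<'E'
from h import *
shot('scene','scene0'); shot('side','side0')
s=ctrl.get_state(); print(s['t'],s['eef_pos'],s['tcp_rot'],s['opening'])
E
```

```text
0.1 [ 0.2760732  -0.56028889  0.29124915] [-2.26815766e-01  9.73937184e-01  9.48913733e-04 -2.62446154e-04] 0.0871978045484758
```

View pics/scene0.png

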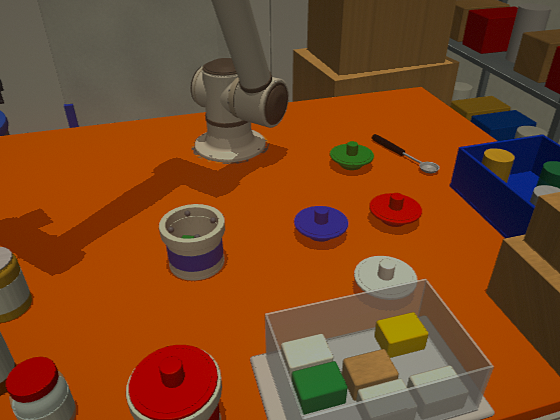

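View pics/side0.png

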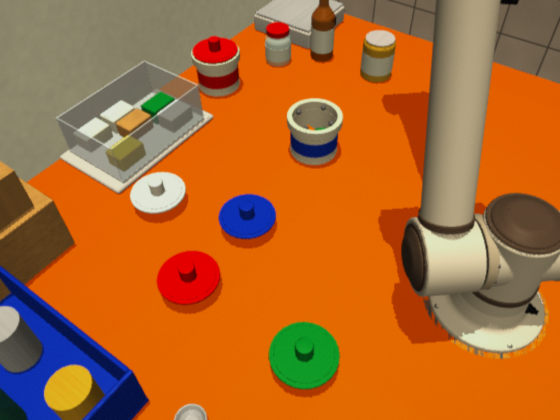

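Scene view: the lids are blue (321,222), red (395,208), white (386,275) and green (351,154). The open tub with the blue band is at (193,240), and the shut tub with the red band is at (174,380). The side view shows the blue lid at (247,215) and the blue-banded tub at (314,130). The blue lid and open tub match the description by colour, so I'll confirm them in a crop and measure.

```bash
python3 - <<'E'
from h import *
from scipy.optimize import least_squares
def circ(p):
    r=least_squares(lambda c:np.hypot(p[:,0]-c[0],p[:,1]-c[1])-c[2],[*p[:,:2].mean(0),.06],loss='soft_l1',f_scale=.002); return r.x.round(4)
for tag,lid,tub in (('scene0',(321,222),(193,240)),('side0',(247,215),(314,130))):
    W,im,d=world(tag)
    v,u=np.mgrid[:420,:560]
    def near(c,r): return (np.hypot(u-c[0],v-c[1])<r)&(d>0)
    b=im.astype(int); blue=(b[...,2]>b[...,0]*1.2)&(b[...,2]>b[...,1]*1.5)
    m=near(lid,40)&blue; P=W[m]; z=P[:,2]
    print(tag,'lid zpct',np.percentile(z,[2,25,50,75,98]).round(4))
    top=P[z>.055]; print('knob top',top.mean(0).round(4),np.ptp(top,axis=0).round(3),len(top))
    f=P[(z>.028)&(z<.042)]; print('flange mid',((f.max(0)+f.min(0))/2).round(4),np.ptp(f,axis=0).round(3)); 
    # flange plane
    A=np.c_[f[:,:2],np.ones(len(f))]; print('plane',np.linalg.lstsq(A,f[:,2],rcond=None)[0].round(4))
    m=near(tub,50)&(W[...,2]>.095)&(W[...,2]<.108); P=W[m]
    print('tub rim mid',((P.max(0)+P.min(0))/2).round(4),np.ptp(P,axis=0).round(3),'circ(all annulus)',circ(P),P[:,2].mean().round(4))
a=cv2.imread('pics/scene0.png')[130:300,150:430]; b=cv2.imread('pics/side0.png')[90:260,190:370]
cv2.imwrite('pics/crop.png',np.hstack([cv2.resize(a,None,fx=1.7,fy=1.7,interpolation=2),cv2.resize(b,None,fx=1.7,fy=1.7,interpolation=2)]))
c=imaging.calibration('wrist');print(c['R'].round(3),c['t'])
E
```

```text
scene0 lid zpct [0.0299 0.0331 0.0341 0.0353 0.0638]
knob top [0.4651 0.1023 0.0617] [0.032 0.031 0.011] 123
flange mid [0.4629 0.1033 0.0347] [0.114 0.114 0.013]
plane [-0.0074  0.0008  0.0373]
tub rim mid [ 0.4788 -0.1672  0.0985] [0.127 0.122 0.007] circ(all annulus) [ 0.4817 -0.1674  0.0555] 0.0987
side0 lid zpct [0.0304 0.0328 0.0339 0.0353 0.0633]
knob top [0.4582 0.1087 0.0617] [0.03  0.03  0.011] 168
flange mid [0.4601 0.1064 0.0355] [0.116 0.116 0.013]
plane [0.002  0.0018 0.0326]
tub rim mid [ 0.4766 -0.1639  0.099 ] [0.123 0.126 0.008] circ(all annulus) [ 0.476  -0.1623  0.0555] 0.0983
[[-0.443  0.896  0.001]
 [ 0.864  0.427  0.266]
 [ 0.238  0.119 -0.964]] [ 0.62487802 -0.03138601  0.3904154 ]
```

View pics/crop.png

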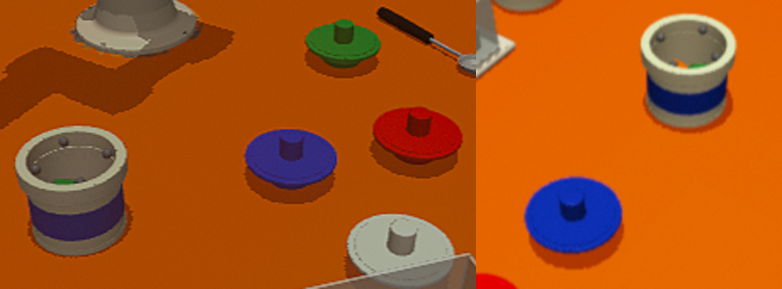

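The crop confirms the plain blue lid and the open cream tub with the blue band, which has grey noses in its mouth. Next I check the clearance on the way, mainly the bottle and jars.

```bash
python3 - <<'E'
from h import *
W,im,d=world('side0')
for n,(u,v) in dict(bottle=(320,40),bottletop=(323,6),jar=(378,45),redjar=(278,30),shut=(214,45),red=(188,272),white=(157,185)).items(): print(n,W[v,u].round(3))
E
python3 -m pendant '[[[-0.13,0.14,0],0,1],[[-0.13,0.14,0],0,1],[[-0.13,0.14,0],0,1],[[-0.13,0.14,0],0,1],[[0,0,0],0,1]]' 40
```

```text
bottle [ 0.659 -0.474  0.069]
bottletop [ 0.666 -0.493  0.156]
jar [ 0.49  -0.477  0.11 ]
redjar [ 0.753 -0.411  0.099]
shut [ 0.817 -0.227  0.126]
red [0.447 0.288 0.063]
white [0.644 0.167 0.063]
t: 0.72
eef_pos: [0.3424, -0.338, 0.2924]
tcp_rot: [-0.229, 0.973, 0.0, 0.0]
wrist_force: [0.1, 0.5, 0.1]
opening: 0.0867
gripper_force: 0.0
```

```bash
python3 -m pendant '[[[-0.127,0.143,0],0,1],[[-0.127,0.143,0],0,1],[[-0.127,0.143,0],0,1],[[-0.127,0.143,0],0,1],[[-0.127,0.143,0],0,1],[[-0.127,0.143,0],0,1],[[-0.127,0.143,0],0,1],[[-0.127,0.143,0],0,1],[[0,0,0.1],0,1],[[0,0,0.1],0,1],[[0,0,0],0,1],[[0,0,0],0,1]]'
cat >> h.py <<'E'
def tool(d,s):
    from scipy.spatial.transform import Rotation as Ro
    return (Ro.from_quat(s['tcp_rot']).inv().apply(d)/.3).round(4)
E
python3 - <<'E'
from h import *
s=ctrl.get_state(); shot('wrist','w1')
W,im,d=world('w1'); b=im.astype(int); m=(b[...,2]>b[...,0]*1.2)&(b[...,2]>b[...,1]*1.5)&(d>0)
P=W[m&(W[...,2]>.02)&(W[...,2]<.08)]; z=P[:,2]; k=P[z>.058]; f=P[z<.045]
k=k[k[:,2]>.06]
print('knob',((k.max(0)+k.min(0))/2).round(4),k.mean(0).round(4),np.ptp(k,axis=0).round(3),'flange',((f.max(0)+f.min(0))/2).round(4),np.ptp(f,axis=0).round(3),np.median(f[:,2]))
print(s['eef_pos'],s['t'])
E
```

```text
t: 2.22
eef_pos: [0.4646, 0.1014, 0.2332]
tcp_rot: [-0.227, 0.974, -0.0, 0.001]
wrist_force: [-0.5, 0.3, 0.1]
opening: 0.0868
gripper_force: 0.0
knob [ 0.468  -0.0173  0.0631] [0.4601 0.0845 0.0636] [0.084 0.271 0.006] flange [ 0.4623 -0.0005  0.0332] [0.116 0.324 0.024] 0.03468604641195398
[0.46457315 0.10142074 0.23318432] 2.225
```

View pics/w1.png

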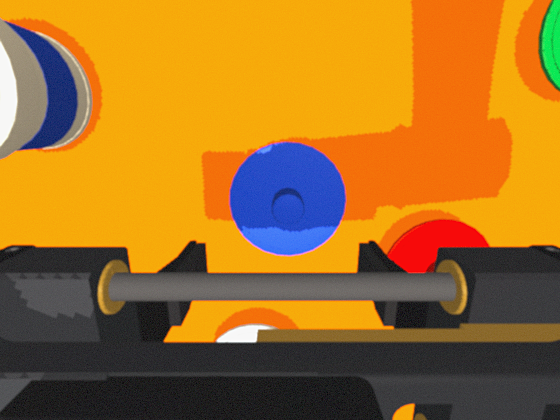

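The wrist view shows the blue lid whole at (288,198), its knob at (288,206) between the fingers. The tub is at the left, with red and white partly hidden. I'll redo the fit on the lid only.

```bash
python3 - <<'E'
from h import *
W,im,d=world('w1'); v,u=np.mgrid[:420,:560]
b=im.astype(int); m=(np.hypot(u-288,v-199)<64)&(b[...,2]>b[...,0]*1.2)&(d>0)
P=W[m]; z=P[:,2]; k=P[(z>.06)&(z<.07)]; f=P[(z<.045)&(z>.028)]
for q in(k,f): print(((q.max(0)+q.min(0))/2).round(4),q.mean(0).round(4),np.ptp(q,axis=0).round(3),len(q))
s=ctrl.get_state()
c=(k.mean(0)+(f.max(0)+f.min(0))/2)/2; c[2]=.108
print(c, tool(c-s['eef_pos'],s))
E
```

```text
[0.4616 0.104  0.0632] [0.4606 0.1038 0.0638] [0.03  0.029 0.006] 817
[0.4613 0.1045 0.0382] [0.4584 0.1031 0.0347] [0.114 0.113 0.013] 9256
[0.46094405 0.10417946 0.108     ] [0.0081 0.0135 0.4185]
```

```bash
python3 -m pendant '[[[0.0081,0.0135,0.1],0,1],[[0,0,0.1],0,1],[[0,0,0.1],0,1],[[0,0,0.08],0,1],[[0,0,0.0385],0,1],[[0,0,0],0,1],[[0,0,0],0,1]]' 40
python3 -m pendant '[[[0,0,0],0,-1],[[0,0,0],0,-1],[[0,0,0],0,-1],[[0,0,0],0,-1],[[0,0,0],0,-1],[[0,0,0],0,-1],[[0,0,0],0,-1],[[0,0,0],0,-1]]' 40
```

```text
t: 3.15
eef_pos: [0.4605, 0.1045, 0.1078]
tcp_rot: [-0.227, 0.974, 0.0, 0.001]
wrist_force: [0.2, 0.9, 0.1]
opening: 0.0871
gripper_force: 0.0
t: 4.15
eef_pos: [0.4597, 0.1042, 0.1066]
tcp_rot: [-0.227, 0.974, 0.0, -0.0]
wrist_force: [0.7, -0.4, -1.0]
opening: 0.0296
gripper_force: 40.0
```

```bash
python3 -m pendant '[[[0,0,-0.08],0,-1],[[0,0,-0.16],0,-1],[[0,0,-0.16],0,-1],[[0,0,-0.16],0,-1],[[0,0,-0.08],0,-1],[[0.043,-0.104,0],0,-1],[[0.043,-0.104,0],0,-1],[[0.043,-0.104,0],0,-1],[[0.043,-0.104,0],0,-1],[[0,0,0],0,-1],[[0,0,0],0,-1]]' 40
python3 - <<'E'
from h import *
s=ctrl.get_state(); shot('wrist','w2'); print(s['eef_pos'],s['wrist_force'])
E
```

```text
t: 5.52
eef_pos: [0.4683, -0.0305, 0.2984]
tcp_rot: [-0.227, 0.974, 0.0, -0.0]
wrist_force: [-0.1, -0.2, -1.7]
opening: 0.0291
gripper_force: 40.0
[ 0.46829206 -0.03054447  0.29836066] [-0.12193096 -0.15292827 -1.71835332]
```

View pics/w2.png

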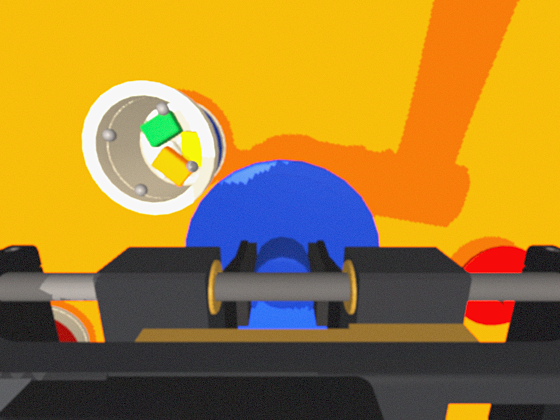

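The wrist view shows the lid held level, with the tub's whole rim around (150,147). I fit the rim and the held flange.

```bash
python3 - <<'E'
from h import *
W,im,d=world('w2'); v,u=np.mgrid[:420,:560]
m=(np.hypot(u-150,v-147)<85)&(d>0)&(W[...,2]>.094)&(W[...,2]<.108)&~((im[...,2]>im[...,0]*1.2))
P=W[m]; print('rim z',np.median(P[:,2]))
h=cv2.convexHull((P[:,:2]*1e3).astype(np.float32)); print('hull',cv2.minEnclosingCircle(h),cv2.fitEllipse(h), ((P.max(0)+P.min(0))/2).round(4),np.ptp(P,axis=0).round(4))
# held flange
b=im.astype(int); m=(u>180)&(u<385)&(v>150)&(v<246)&(b[...,2]>b[...,0]*1.2)&(d>0)&(W[...,2]>.17)&(W[...,2]<.245)
F=W[m]; zf=np.median(F[:,2]); F=F[abs(F[:,2]-zf)<.006]
A=np.c_[F[:,:2]-F[:,:2].mean(0),np.ones(len(F))]; print('flange z',zf,'slope',np.linalg.lstsq(A,F[:,2],rcond=None)[0].round(4))
s=ctrl.get_state(); c=s['eef_pos']
hull=cv2.convexHull((F[:,:2]*1e3).astype(np.float32))[:,0]/1e3
# use only hull points on the arc (far from cut line)
from scipy.optimize import least_squares
r=least_squares(lambda q:np.hypot(hull[:,0]-q[0],hull[:,1]-q[1])-.058,c[:2],loss='soft_l1',f_scale=.001); print('flange centre',r.x.round(4),'tcp',c)
t=np.array([.478,-.1655,.2984]); print(tool(t-c,s))
E
```

```text
rim z 0.10004802145378258
hull ((478.6031799316406, -166.7264404296875), 62.08436965942383) ((478.4530944824219, -166.57839965820312), (122.71943664550781, 123.53966522216797), 42.1387825012207) [ 0.4784 -0.1668  0.0984] [0.1229 0.1237 0.0087]
flange z 0.22649665340608335 slope [0.0132 0.0072 0.2265]
flange centre [ 0.471  -0.0298] tcp [ 0.46836525 -0.03021652  0.2984639 ]
[ 1.706e-01 -4.187e-01  1.000e-04]
```

```bash
python3 -m pendant '[[[0.044,-0.105,0],0,-1],[[0.044,-0.105,0],0,-1],[[0.044,-0.105,0],0,-1],[[0.044,-0.105,0],0,-1],[[0,0,0.08],0,-1],[[0,0,0.12],0,-1],[[0,0,0.08],0,-1],[[0,0,0],0,-1],[[0,0,0],0,-1],[[0,0,0],0,-1]]' 40
python3 - <<'E'
from h import *
s=ctrl.get_state(); shot('side','s3'); shot('scene','c3')
cv2.imwrite('pics/s3c.png',np.hstack([cv2.resize(cv2.imread('pics/s3.png')[50:200,240:390],None,fx=2.6,fy=2.6),cv2.resize(cv2.imread('pics/c3.png')[140:290,120:270],None,fx=2.6,fy=2.6)]))
for tag,c,r in(('s3',(314,105),45),('c3',(193,215),50)):
    W,im,d=world(tag); b=im.astype(int); v,u=np.mgrid[:420,:560]
    m=(b[...,2]>b[...,0]*1.2)&(b[...,2]>b[...,1]*1.4)&(W[...,2]>.117)&(W[...,2]<.165)&(np.hypot(W[...,0]-.478,W[...,1]+.166)<.09)&(d>0)
    P=W[m]; print(tag,((P.max(0)+P.min(0))/2).round(4),np.ptp(P,axis=0).round(4),np.median(P[:,2]))
print(s['eef_pos'],s['wrist_force'])
E
```

```text
t: 6.82
eef_pos: [0.4777, -0.1667, 0.2161]
tcp_rot: [-0.227, 0.974, -0.0, 0.001]
wrist_force: [1.0, 0.6, -1.7]
opening: 0.029
gripper_force: 40.0
s3 [ 0.4776 -0.1627  0.1416] [0.1133 0.1147 0.0446] 0.14275945612152308
c3 [ 0.4862 -0.1675  0.141 ] [0.1076 0.1125 0.0478] 0.14324403335680047
[ 0.47770715 -0.16673294  0.21605709] [ 0.95491435  0.59344637 -1.69201131]
```

View pics/s3c.png

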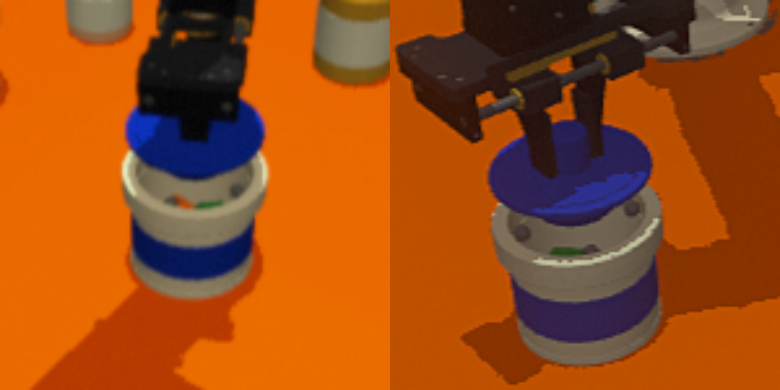

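The lid hovers level and centred over the mouth in both views (side crop at (195,140), scene crop at (570,170)). Next I lower it to just above first touch, then go in small steps while reading the force.

```bash
python3 -m pendant '[[[0.004,0,0.03],0,-1],[[0,0,0.03],0,-1],[[0,0,0],0,-1],[[0,0,0],0,-1]]' 40
python3 -m pendant '[[[0,0,0.01],0,-1],[[0,0,0.01],0,-1],[[0,0,0],0,-1],[[0,0,0],0,-1]]' 40
```

```text
t: 7.42
eef_pos: [0.4758, -0.1675, 0.1965]
tcp_rot: [-0.227, 0.974, -0.0, -0.0]
wrist_force: [1.4, 0.7, -2.3]
opening: 0.029
gripper_force: 40.0
t: 7.92
eef_pos: [0.4765, -0.1676, 0.1912]
tcp_rot: [-0.227, 0.974, -0.0, 0.001]
wrist_force: [1.4, 1.2, 2.8]
opening: 0.029
gripper_force: 40.0
```

```bash
python3 -m pendant '[[[0,0,0.01],0,-1],[[0,0,0],0,-1]]' 40
```

```text
t: 8.18
eef_pos: [0.4761, -0.1674, 0.1879]
tcp_rot: [-0.227, 0.974, -0.0, 0.001]
wrist_force: [1.4, -0.6, 1.0]
opening: 0.0295
gripper_force: 40.0
```

```bash
python3 -m pendant '[[[0,0,0.006],0,-1],[[0,0,0],0,-1]]' 40
```

```text
t: 8.43
eef_pos: [0.4761, -0.1675, 0.1859]
tcp_rot: [-0.227, 0.974, -0.0, 0.0]
wrist_force: [0.9, 0.3, 0.4]
opening: 0.0287
gripper_force: 40.0
```

```bash
python3 -m pendant '[[[0,0,0.006],0,-1],[[0,0,0],0,-1]]' 40
```

```text
t: 8.68
eef_pos: [0.4751, -0.1673, 0.1828]
tcp_rot: [-0.226, 0.974, 0.001, -0.001]
wrist_force: [2.1, -1.2, -5.5]
opening: 0.0288
gripper_force: 40.0
```

```bash
python3 -m pendant '[[[0,0,0.004],0,-1],[[0,0,0],0,-1]]' 40
```

```text
t: 8.93
eef_pos: [0.4752, -0.1674, 0.1819]
tcp_rot: [-0.227, 0.974, 0.0, -0.001]
wrist_force: [1.0, -0.4, -6.7]
opening: 0.029
gripper_force: 40.0
```

The force has reversed, so the latch is now pulling the lid down. I ease down until it rests on the rim.

```bash
python3 -m pendant '[[[0,0,0.006],0,-1],[[0,0,0],0,-1]]' 40
```

```text
t: 9.18
eef_pos: [0.4753, -0.1674, 0.1803]
tcp_rot: [-0.227, 0.974, 0.0, -0.001]
wrist_force: [2.1, -0.3, -9.0]
opening: 0.029
gripper_force: 40.0
```

```bash
python3 -m pendant '[[[0,0,0.003],0,-1],[[0,0,0],0,-1]]' 40; python3 - <<'E'
from h import *
shot('side','s4'); shot('scene','c4')
for tag in('s4','c4'):
    W,im,d=world(tag); b=im.astype(int)
    m=(b[...,2]>b[...,0]*1.2)&(b[...,2]>b[...,1]*1.4)&(W[...,2]>.095)&(W[...,2]<.125)&(np.hypot(W[...,0]-.478,W[...,1]+.166)<.06)&(d>0)
    P=W[m]; A=np.c_[P[:,:2]-P[:,:2].mean(0),np.ones(len(P))]; print(tag,np.median(P[:,2]),np.linalg.lstsq(A,P[:,2],rcond=None)[0].round(4))
E
```

```text
t: 9.43
eef_pos: [0.4754, -0.1674, 0.1798]
tcp_rot: [-0.227, 0.974, 0.0, -0.0]
wrist_force: [1.2, 0.3, -6.9]
opening: 0.0292
gripper_force: 40.0
s4 0.10633488555823047 [0.0068 0.0033 0.1066]
c4 0.10709439267578227 [-0.0166  0.0026  0.1075]
```

```bash
python3 -m pendant '[[[0,0,0.003],0,-1],[[0,0,0],0,-1]]' 40
```

```text
t: 9.78
eef_pos: [0.4756, -0.1674, 0.1791]
tcp_rot: [-0.227, 0.974, 0.0, -0.0]
wrist_force: [1.6, -0.1, -6.4]
opening: 0.0288
gripper_force: 40.0
```

```bash
python3 -m pendant '[[[0,0,0.003],0,-1],[[0,0,0],0,-1]]' 40
```

```text
t: 10.02
eef_pos: [0.4757, -0.1674, 0.1787]
tcp_rot: [-0.227, 0.974, -0.0, -0.0]
wrist_force: [-0.5, 2.2, -3.5]
opening: 0.029
gripper_force: 40.0
```

```bash
python3 -m pendant '[[[0,0,0.003],0,-1],[[0,0,0],0,-1]]' 40
```

```text
t: 10.28
eef_pos: [0.4758, -0.1674, 0.1786]
tcp_rot: [-0.227, 0.974, -0.0, 0.0]
wrist_force: [-3.8, 3.9, 5.5]
opening: 0.0292
gripper_force: 40.0
```

```bash
python3 -m pendant '[[[0,0,0.002],0,-1],[[0,0,0],0,-1]]' 40
```

```text
t: 10.52
eef_pos: [0.4758, -0.1674, 0.1786]
tcp_rot: [-0.227, 0.974, -0.0, 0.0]
wrist_force: [-5.9, 5.4, 9.6]
opening: 0.0293
gripper_force: 40.0
```

The lid has stopped hard on the rim at TCP z 0.1786. I release it, lift off and look.

```bash
python3 -m pendant '[[[0,0,0],0,1],[[0,0,0],0,1],[[0,0,0],0,1],[[0,0,0],0,1],[[0,0,0],0,1],[[0,0,0],0,1]]'
python3 -m pendant '[[[0,0,-0.05],0,1],[[0,0,-0.1],0,1],[[0,0,-0.15],0,1],[[0,0,-0.15],0,1],[[0,0,0],0,1],[[0,0,0],0,1]]'
python3 - <<'E'
from h import *
shot('side','s5'); shot('scene','c5'); shot('wrist','w5')
for tag in('s5','c5','w5'):
    W,im,d=world(tag); b=im.astype(int)
    m=(b[...,2]>b[...,0]*1.2)&(b[...,2]>b[...,1]*1.4)&(W[...,2]>.095)&(W[...,2]<.125)&(np.hypot(W[...,0]-.478,W[...,1]+.166)<.055)&(np.hypot(W[...,0]-.478,W[...,1]+.166)>.02)&(d>0)
    P=W[m]; A=np.c_[P[:,:2]-P[:,:2].mean(0),np.ones(len(P))]; print(tag,np.median(P[:,2]),np.linalg.lstsq(A,P[:,2],rcond=None)[0].round(4))
cv2.imwrite('pics/s5c.png',np.hstack([cv2.resize(cv2.imread('pics/s5.png')[70:220,240:390],None,fx=2.6,fy=2.6),cv2.resize(cv2.imread('pics/c5.png')[150:300,120:270],None,fx=2.6,fy=2.6)]))
E
```

```text
t: 11.28
eef_pos: [0.4758, -0.1675, 0.1768]
tcp_rot: [-0.227, 0.974, -0.0, -0.0]
wrist_force: [0.3, -0.4, -1.2]
opening: 0.0808
gripper_force: 0.0
t: 12.02
eef_pos: [0.4753, -0.1673, 0.3113]
tcp_rot: [-0.227, 0.974, 0.0, -0.0]
wrist_force: [0.2, 0.2, -1.0]
opening: 0.0873
gripper_force: 0.0
s5 0.1054041936238345 [-0.001   0.0014  0.1054]
c5 0.10609111558257073 [-0.0019 -0.0026  0.1061]
w5 0.10671823917834208 [-0.0013 -0.0029  0.1067]
```

View pics/s5c.png

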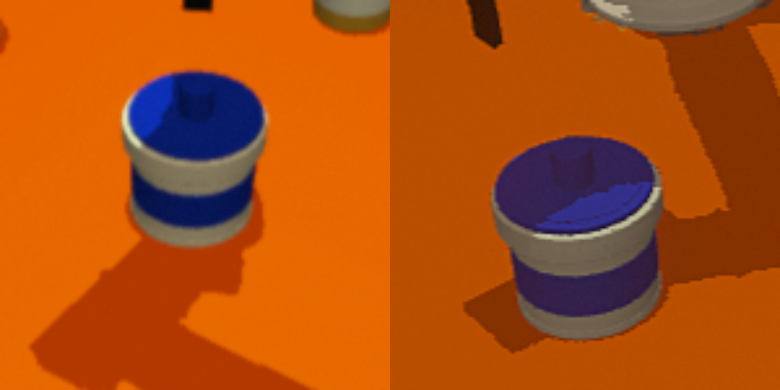

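The lid sits flush all round the rim (side crop at (195,115), scene crop at (578,185)). Its flange top is about 0.106 m with no tilt, and the gripper is clear. Handing in.

```bash
python3 -c "
from station import close_job; print(close_job())"
```

```text
the job is handed in; nothing more can be done
None
```

The blue lid is snapped home, level and flush on the blue-banded tub; I released it and handed the job in at about 12 s, without touching the red or white lids.

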